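Zero the dial gauge on its hub setting block

ROBOT

A 6-joint arm with a two-finger parallel gripper is mounted at the origin on the work surface. World frame = base frame: x ahead of the robot, y to its left, z up, the work surface at z = 0. Lengths are in mm, angles in degrees, forces in N, time in s.
With the tool pointing down it reaches from about 350 to 850 mm from the base axis. Payload 8.1 kg.
Tool frame: the origin (TCP) lies midway between the tips of the shut fingers; the grasp point (between the pads) lies 19 mm behind it (r.pinch_z is the distance from the TCP to the grasp point, in mm); z points along the fingers, y is the line along which they close (so a half turn about z gives the same grasp; the last joint's range is limited). The gripper opens to 85 mm and grips with 20 to 120 N. Pads are 22 mm wide; open, the fingers measure 114 mm over their backs; the gripper's body (76 mm by 85 mm) begins 54 mm behind the grasp point. The pads swing forward as they close: fully open they stand 13 mm farther back than shut.
Start: joints at [-69.122, 7.471, 85.268, -0, 87.261, -4.893], TCP at [260.891, -540.316, 231.292] pointing down, gripper open.
Joint ranges: [-169.43, 169.43], [-51.17, 129.36], [1.28, 143.12], [-76.62, 256.62], [0, 156.53], [-152.29, 152.29]. Speed limits (degrees/s): [136.94, 136.94, 159.86, 180, 180, 180].

INTERFACE

Orientations are given as [roll, pitch, yaw] about the fixed x, y, z axes, in that order (R = Rz(yaw) Ry(pitch) Rx(roll)).
In Python, from bench import sensors, optics, job, r gives the robot as it stands.
- The arm moves only by the tool play_rows, never from a script. Its argument "motion" is a list that holds one entry, the list of rows, each a list of 6 numbers: the shift along the tool's x, y, z in cm, then the turn, a rotation vector about the tool's x, y, z in degrees. In form: [[[x, y, z, ax, ay, az], ...]]. A call has 1 to 5 rows; each row is the pose to reach, as a shift and turn from the pose commanded when the call began, along the tool's axes at that moment; what a row does not reach only later rows make up. A row lasts 1/10 s, in which the tool goes at most 50 mm and 8.59 degrees, less where a joint would pass 70% of its speed; a pose out of reach is approached as far as the arm can. A call with a gripper value outside its range is refused whole. "jaw" is the opening, from 0 (shut) to 1 (fully open), set as the call begins (left out, the last holds). The fingers move at their own pace and stop on an object; "squeeze" is the grip in N (left out, the last holds). Time passes only in rows, so rows that repeat a pose let the fingers close. It gives the time, the measured TCP pose, the force, the opening and the grip force at its end, in the units of the state.
- sensors.sense(): the state, without advancing time (a new reading comes with each control period).
- optics.snapshot(name): name is "side" or "top"; returns a dict with "pixels" (384x512x3 uint8, red, green, blue), "mtx" (3x3 intrinsics, pixels), "R" (3x3) and "t" (3): a world point X has camera coordinates R X + t. Camera axes: x right, y down, z forward; pixel columns grow to the right and rows downward; lengths in mm; the calibration is good to about 2 mm. A picture is of the moment at which its call begins. There is no depth.
- job.hand_in(): hands the job in; it is judged then, once.
The state is a dict: "time": time; "joint_pos": joint angles; "qd": joint speeds; "joint_efforts": joint torques, N m; "tool_pos": TCP position; "tcp_rot": TCP orientation; "ft_force": force on the tool from outside, world axes, zero at the start; "wrist_torque": the same for the moment, N m; "finger_gap": finger opening in mm; "grip_force": force on a finger pad.
Only numpy, scipy, OpenCV 4.12 (cv2) and the standard library are available. Lean on these libraries where they do the work, as an engineer would, in place of code of your own. Each camera call takes 0.05 s, during which the arm holds its last target. There are 200 camera calls.

TASK

Take the steel setting block with the small zinc wheel hub on top out of its slot in the bay and push it, notched nose first, into the sprung clip of the dial gauge until it clicks fully home. Then, with the block seated, turn the gauge's bezel until its zero mark lies at the tip of the needle, and let go. Leave the plain block, the fire truck, the jar and the wind-up key where they are.

Things in the scene. Friction and masses are not known exactly. Their poses are not given: they have to be found in the camera images.
- master: Setting block, steel, 56 (x) x 24 (y) x 26 mm, 0.22 kg. Origin: centre of its underside. +x is its nose, corners rounded to 5 mm. Each side has a notch from x = 4 to 18 mm, 3.5 mm deep. On top at x = -14 mm a grey zinc wheel hub, 20 mm across, 8 mm high. Starts in either slot of the bay, nose to bay +y, its ends 1 to 11 mm out past the cheeks.
- nose (a point): Middle of the setting block's nose face: x = +28 mm, 13 mm above its underside. Axes as the block's.
- blank: Plain steel block, 56 x 24 x 26 mm, no notches or hub, lying in the other slot. Origin: centre of its underside. To be left alone.
- bay: Fixed wooden bay (tray), 200 (x) x 260 mm (y), floor 5 mm thick, walls 40 mm high, 8 mm thick, open on half its -x side, where a low iron gate (120 mm long, 40 mm high, hinge at x = -106, y = 116 mm) swings freely outward, ajar or open. Origin: centre of its underside, z up.
- slot_a (a point): Floor centre of the bay's first slot (bay x = -34, y = -30 mm, z = 5 mm). The slots run along bay y, open above and at both ends, with wooden cheeks 44 mm long, as high as the blocks and 2 mm from their long sides, so that a block can be gripped there only by its ends. The floor is clear for 40 mm past each end.
- slot_b (a point): Floor centre of the bay's other slot (bay x = +8, y = -30 mm), alike.
- truck: Red tin fire truck, 110 x 42 x 45 mm, on the bay's floor along its +y side. Origin: centre of its underside. To be left alone.
- jar: Glass jar with a brass cap, 38 mm across, 55 mm high, standing at the bay's +x side. Origin: centre of its underside. To be left alone.
- key: Blue tin wind-up key, about 53 x 36 x 8 mm, lying flat near the bay's -x side. Origin: on its underside, near its middle. To be left alone.
- stand: Fixed gauge stand: base plate 170 (x) x 100 (y) mm, top 6 mm above the bench. Origin: centre of its underside, z up. The clip, a channel along x, has its mouth at x = -41 and its stop at x = -15 mm; the plate reaches 44 mm before the mouth. Behind the clip (+x) the dial lies face up.
- mouth (a point): Middle of the clip's open mouth, on the plate's top; axes as the stand's. The channel is 26.4 mm wide, its walls 12 mm thick. Keeper strips (underside 34, top 38 mm above the bench, slit of 12.4 mm between them) cover it, so the block goes in only by sliding on the plate towards +x.
- stop (a point): Point on the clip's stop face, 19 mm above the bench, where the block's nose point lies when fully home; 30 mm of its tail then stick out of the mouth. Axes as the stand's. A sprung plunger (2 N) in the face is pushed in over the last 6 mm and drives the needle.
- dial_axis (a point): Centre of the dial, on the vertical axis of bezel and needle, at the bezel's top, 66 mm above the bench (stand x = 47, y = 0 mm). The black knurled bezel is a disc 56 mm across with its rim from 44 to 66 mm above the bench; it can be gripped across at any angle from above.
- zero_mark (a point): Zero mark on the bezel, 21 mm from the dial's axis: a broad black bar on the white face with a raised steel lug on the rim; the other marks are thin. Turns with the bezel.
- needle_tip (a point): Tip of the needle, 21 mm from the dial's axis, just above the face. It points to stand +x with nothing in the clip and turns about 1.2 rad clockwise (seen from above) as the block comes home.
- bezel (a joint): Bezel angle, rad, counter-clockwise from above; 0 when the zero mark points to stand +x. More than a full turn either way is free; it stays where it is left (0.05 N m friction).
- ball_l (a joint): Sprung detent ball in the clip's wall on the stand's +y side, 12 mm before the stop, at mid-height of the block: how far it is pressed back, m. 0 when the clip is empty, 2.5 mm while the nose passes (about 10 N push for both), under 0.6 mm once clicked into the notch, where it holds the block at the stop.
- ball_r (a joint): The same on the stand's -y side.
Things that resemble listed ones, but are neither listed nor needed, are in the scene too. What is shaped like the master but purple or red is not meant.

How it is judged (in metres and radians):
On the way, in this order (a step that is already met when the one before it is completed fails the run):
1. the setting block has clicked fully home in the clip (x of nose in the frame of stop between -0.0025 and 0.0025 m and y of nose in the frame of stop between -0.003 and 0.003 m and z of nose in the frame of stop between -0.003 and 0.003 m and angle between the x axis of master and the x axis of stand, either way round below 0.08 rad and value of joint each of ball_l, ball_r below 0.0016 m), for 0.3 s.
2. the bezel's zero mark lies at the needle's tip with the block home (all of step 1 and horizontal distance between zero_mark and needle_tip below 0.0022 m), for 0.2 s.
At the end, for the whole second after the job is handed in: Block home: nose within 2.5 mm of the stop along the clip, 3 mm sideways and in height, 0.08 rad of the clip, both balls pressed in under 1.6 mm. Zero mark within 2.2 mm of the needle tip, bezel and block at rest. Plain block, truck, jar and key within 20 mm of their starts (all of step 2 and velocity of joint bezel between -0.05 and 0.05 rad/s and linear speed of master below 0.02 m/s and distance of each of truck, jar, key, blank from where it was at the start of the episode below 0.02 m); the robot touches nothing.
It fails at once if the fire truck was shifted by more than 20 mm or tipped (distance of truck from where it was at the start of the episode above 0.02 m or angle between truck's own z axis and vertical above 0.4 rad).
It fails at once if the jar was shifted by more than 20 mm or tipped (distance of jar from where it was at the start of the episode above 0.02 m or angle between jar's own z axis and vertical above 0.4 rad).
It fails at once if the key was shifted by more than 20 mm or tipped (distance of key from where it was at the start of the episode above 0.02 m or angle between key's own z axis and vertical above 0.4 rad).
It fails at once if the plain block was shifted by more than 20 mm or tipped (distance of blank from where it was at the start of the episode above 0.02 m or angle between blank's own z axis and vertical above 0.4 rad).
It also fails if it takes over 72 s, if anything falls off the work surface, if the arm or the gripper's body presses on something with over 40 N, if the wrist force passes 120 N, or if a joint passes its speed limit or range.

## Working session

There is one attempt and no reset: what is moved stays moved. The work goes in short steps, Python scripts to look and compute and a tool call to move; the robot and the scene stay as the last step left them, time stands still between calls to the robot, and variables do not carry over. Pictures are saved under pics/ and viewed, at most 10 in all, crops included, and the job is handed in when it is done.

Besides the shell and the picture viewer there is one more tool, called after "Request:" by a JSON object that holds its "op" and its "data", one argument or row to a line. play_rows: Moves the arm, as the interface text tells. Its arguments: {"type":"object","properties":{"motion":{"type":"array","items":{"type":"array","items":{"type":"array","items":{"type":"number"}}}},"jaw":{"type":"number"},"squeeze":{"type":"number"}},"required":["motion"]}

```bash
mkdir -p pics; cat > h.py <<'E'
import numpy as np, cv2
from bench import sensors, optics, job, r
from scipy.spatial.transform import Rotation as Ro
def snap(n,f=None):
    s=optics.snapshot(n); s={k:np.array(v) for k,v in s.items()}
    if f: cv2.imwrite('pics/'+f+'.png',s['pixels'][:,:,::-1]); np.savez('pics/'+f+'.npz',**s)
    return s
def ray(s,u,v):
    d=s['R'].T@np.linalg.solve(s['mtx'],[u,v,1.]); return -s['R'].T@s['t'],d
def onz(s,u,v,z):
    c,d=ray(s,u,v); return c+d*(z-c[2])/d[2]
def proj(s,X):
    p=s['mtx']@(s['R']@np.array(X,float)+s['t']); return p[:2]/p[2]
E
python3 - <<'E'
from h import *
for n in('top','side'):
    s=snap(n,n+'0'); print(n,-s['R'].T@s['t'],s['R'][2],s['mtx'][0,0])
print(sensors.sense())
a=[cv2.imread('pics/%s0.png'%n) for n in('top','side')]
for n,i in zip('ts',a): cv2.imwrite(f'pics/b{n}.png',cv2.resize(i,(800,600),interpolation=cv2.INTER_CUBIC))
E
```

```text
top [ 507.72079201  -68.89422134 1066.75951524] [ 0.11336366  0.00551532 -0.99353825] 449.1788861715271
side [ 396.331651   -679.80084962  695.69914323] [ 0.249807    0.67610462 -0.69316593] 358.09948169261696
{'time': 0.1, 'joint_pos': array([-6.91225069e+01,  7.50962383e+00,  8.53221370e+01,  2.00649182e-03,
        8.72623520e+01, -4.89348084e+00]), 'qd': array([-0.01039806, -0.05810313, -0.11891404, -0.00863592, -0.08803562,
        0.05576121]), 'joint_efforts': array([ 6.46892313e-04, -5.70950460e+01, -5.01941729e+01, -2.00475301e-04,
        8.05495743e-03, -3.55359168e-05]), 'tool_pos': array([ 260.71805318, -539.85237016,  230.37005334]), 'tcp_rot': array([-1.79906401e+02, -1.00248969e-02,  2.57708682e+01]), 'ft_force': array([ 0.48004915,  0.93089531, -0.44015905]), 'wrist_torque': array([-0.04469476,  0.02329729,  0.02675472]), 'grip_force': 0.0, 'finger_gap': 85.42911370427434}
```

View pics/bt.png

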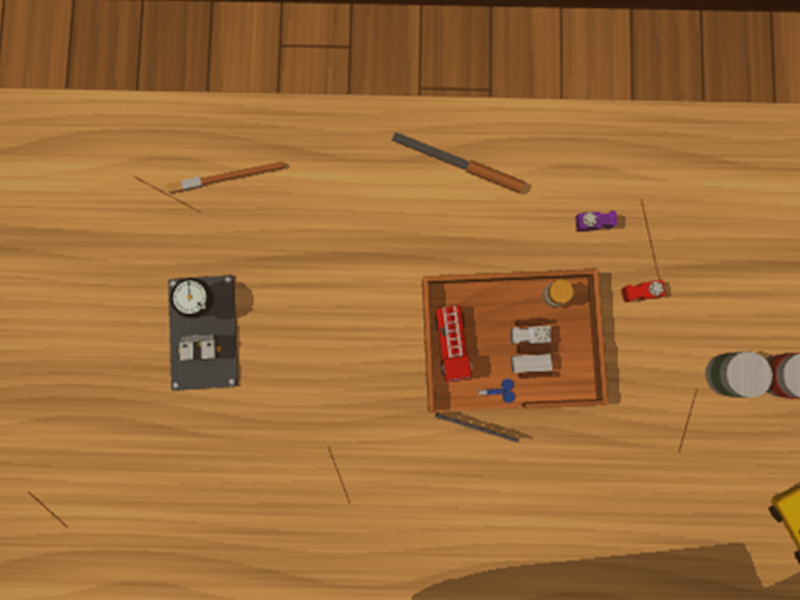

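View pics/bs.png

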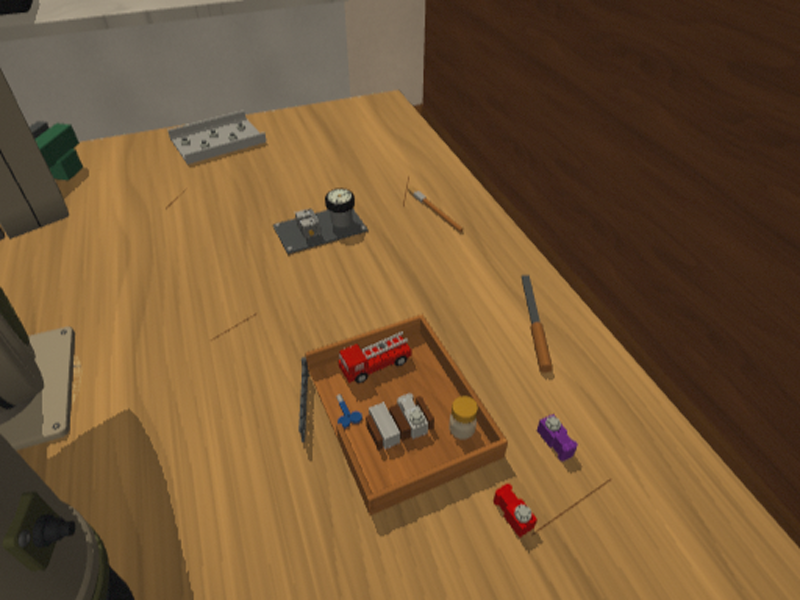

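The top view shows the bay with the master (hub on it) at about (531,334) in the 800-wide image and the blank at (531,363). The stand is at (204,333) with the dial at (190,296). In the side view the master is at (412,413) and the stand at (320,225).

```bash
python3 - <<'E'
from h import *
s=dict(np.load('pics/top0.npz')); im=s['pixels'].copy(); hsv=cv2.cvtColor(im,cv2.COLOR_RGB2HSV)
def blobs(m,z,name,amin=40):
    cs,_=cv2.findContours(m.astype(np.uint8),0,2)
    for c in cs:
        if cv2.contourArea(c)<amin: continue
        P=np.array([onz(s,u,v,z)[:2] for u,v in c[:,0]],np.float32)
        (c0,wh,a)=cv2.minAreaRect(P); print(name,np.round(c0,1),np.round(wh,1),round(a,2),np.round(c[:,0].mean(0)))
H,S,V=[hsv[...,i].astype(int) for i in range(3)]
yy,xx=np.mgrid[:384,:512]
bay=(xx>275)&(xx<380)&(yy>180)&(yy<258)
blobs(bay&(S<60)&(V>110),31,'block')
st=(xx>100)&(xx<160)&(yy>170)&(yy<255)
pl=(st&(S<70)).astype(np.uint8); pl=cv2.morphologyEx(pl,cv2.MORPH_CLOSE,np.ones((7,7)))
blobs(pl,6,'plate')
blobs(st&(V>150)&(S<70)&(yy<205),66,'dial')
blobs(st&(V>130)&(S<70)&(yy>205),38,'clip')
# bay outer rim z=40
w=(xx>262)&(xx<395)&(yy>165)&(yy<268)
blobs(w&((H<9)|(H>172))&(S>140),40,'bay')
for n,b in(('top',(300,380,190,250)),('top',(100,160,165,255))):
    x0,x1,y0,y1=b; c=im[y0:y1,x0:x1]; cv2.imwrite(f'pics/c{x0}.png',cv2.resize(c[:,:,::-1],None,fx=6,fy=6,interpolation=2))
s=dict(np.load('pics/side0.npz'));c=s['pixels'][110:165,170:240]
a=cv2.resize(cv2.imread('pics/c300.png'),(480,360));b=cv2.resize(cv2.imread('pics/c100.png'),None,fx=.58,fy=.58)
d=cv2.resize(c[:,:,::-1],None,fx=4,fy=4);e=cv2.resize(s['pixels'][240:300,225:310][:,:,::-1],None,fx=3.5,fy=3.5)
C=np.zeros((600,800,3),np.uint8);C[:360,:480]=a;C[:b.shape[0],490:490+b.shape[1]]=b
C[370:370+220,:280]=d;C[370:580,300:300+e.shape[1]]=e;cv2.imwrite('pics/comp.png',C)
E
```

```text
block [ 530.8 -262.8] [22.8 55.1] 1.23 [341. 232.]
block [ 572.1 -262.6] [23.1 55.3] 1.22 [339. 214.]
plate [567.1 230.2] [166.4  97.4] 5.02 [135. 206.]
dial [614.5 236. ] [43.3 42.7] 3.03 [121. 190.]
clip [540.  212.8] [25.3 16. ] 2.94 [132. 225.]
clip [539.  244.8] [25.3 16. ] 3.14 [117. 222.]
bay [ 594.6 -142.3] [34.7 12. ] 12.85 [288. 202.]
bay [ 556.9 -146.3] [109.   40.3] 8.99 [290. 222.]
```

View pics/comp.png

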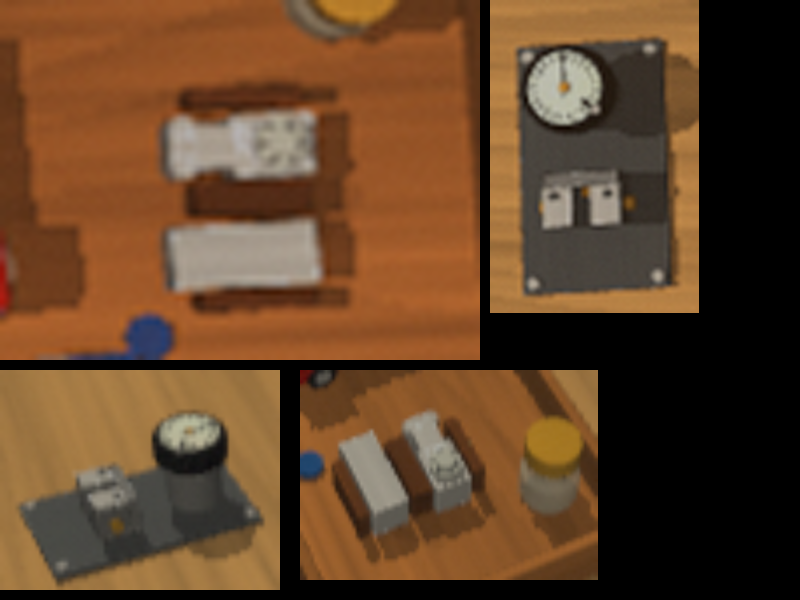

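The composite confirms the layout. The hubbed, notched master lies in slot_b with its nose to image left (world +y). The stand's clip opens toward the robot, the needle points to +x, and the lug is at the lower right of the dial. The measured sizes match the spec: slots 41 mm apart (42 given), clip to dial 75 mm (75 given). I'm moving above the master now.

Request:
{"op": "play_rows", "data": {
  "motion": [
    [[20.0, -5.7, 4.0, 0, 0, 0], [20.0, -5.7, 4.0, 0, 0, 0], [20.0, -5.7, 4.0, 0, 0, 0], [20.0, -5.7, 4.0, 0, 0, 0], [20.0, -5.7, 4.0, 0, 0, 0]]
  ],
  "jaw": 1
}}

```text
time: 0.6
tool_pos: [418.7, -397.7, 189.4]
tcp_rot: [-179.8, -0.0, 26.0]
ft_force: [-0.2, -0.7, -1.0]
finger_gap: 85.4
grip_force: 0.0
```

Request:
{"op": "play_rows", "data": {
  "motion": [
    [[20.1, -5.8, 4.1, 0, 0, 24.5], [20.1, -5.8, 4.1, 0, 0, 24.5], [20.1, -5.8, 4.1, 0, 0, 24.5], [20.1, -5.8, 4.1, 0, 0, 24.5], [20.1, -5.8, 4.1, 0, 0, 24.5]]
  ]
}}

```text
time: 1.1
tool_pos: [573.7, -259.2, 148.7]
tcp_rot: [-179.9, 0.1, 1.4]
ft_force: [-1.0, -0.1, 0.8]
finger_gap: 85.0
grip_force: 0.0
```

```bash
cat >> h.py <<'E'
def goto(x,y,z,psi):
    t=sensors.sense(); p=t['tool_pos']; R=Ro.from_euler('xyz',t['tcp_rot'],degrees=True)
    T=Ro.from_euler('xyz',[180,0,psi],degrees=True)
    print('t',round(t['time'],2),'pos',p.round(1),'rot',t['tcp_rot'].round(2),'F',t['ft_force'].round(1),'gap',round(t['finger_gap'],1),'grip',round(t['grip_force'],1))
    print('shift cm',(R.inv().apply(np.array([x,y,z])-p)/10).round(2),'turn',(R.inv()*T).as_rotvec(degrees=True).round(2))
E
python3 -c "
from h import *
goto(572,-262.6,60,1.2)"
```

```text
t 1.1 pos [ 573.7 -259.2  148.7] rot [-1.799e+02  6.000e-02  1.390e+00] F [-1.  -0.1  0.8] gap 85.0 grip 0.0
shift cm [-0.17  0.35  8.87] turn [-0.1   0.06  0.19]
```

Request:
{"op": "play_rows", "data": {
  "motion": [
    [[0, 0, 4.5, 0, 0, 0], [0, 0, 9, 0, 0, 0], [0, 0, 9, 0, 0, 0], [0, 0, 9, 0, 0, 0]]
  ]
}}

```text
time: 1.5
tool_pos: [570.8, -262.3, 59.7]
tcp_rot: [-179.9, 0.2, 1.3]
ft_force: [0.2, -0.2, 0.8]
finger_gap: 85.3
grip_force: 0.0
```

```bash
python3 - <<'E'
from h import *
goto(572,-262.6,4,1.2)
s=snap('side','side1'); c=s['pixels'][210:330,190:350][:,:,::-1]
cv2.imwrite('pics/s1.png',cv2.resize(c,None,fx=5,fy=5,interpolation=2)[:600,:800])
E
```

```text
t 1.5 pos [ 570.8 -262.3   59.7] rot [-1.7991e+02  1.6000e-01  1.2500e+00] F [ 0.2 -0.2  0.8] gap 85.3 grip 0.0
shift cm [0.13 0.04 5.57] turn [-0.09  0.16  0.05]
```

View pics/s1.png

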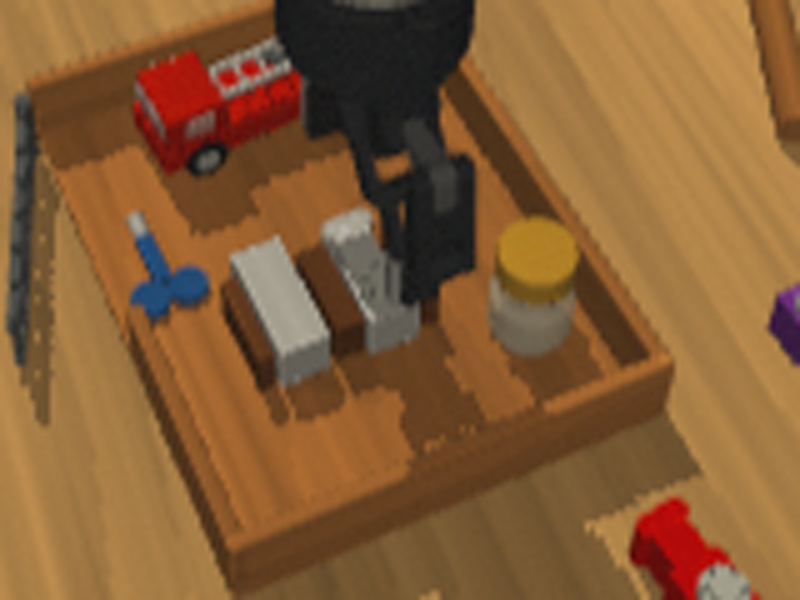

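The finger is lined up over the master's tail end at crop (430,280), and the view is as expected. Descending and gripping.

Request:
{"op": "play_rows", "data": {
  "motion": [
    [[0.1, 0, 2.5, 0, 0, 0], [0.1, 0, 4.5, 0, 0, 0], [0.1, 0, 5.0, 0, 0, 0], [0.1, 0, 5.5, 0, 0, 0], [0.1, 0, 5.5, 0, 0, 0]]
  ]
}}

```text
time: 2.05
tool_pos: [574.0, -263.2, 7.0]
tcp_rot: [179.9, -0.1, 1.3]
ft_force: [0.5, -0.6, 0.8]
finger_gap: 85.8
grip_force: 0.0
```

Request:
{"op": "play_rows", "data": {
  "motion": [
    [[0, 0, 0, 0, 0, 0], [0, 0, 0, 0, 0, 0], [0, 0, 0, 0, 0, 0], [0, 0, 0, 0, 0, 0], [0, 0, 0, 0, 0, 0]]
  ],
  "jaw": 0.4,
  "squeeze": 40
}}

```text
time: 2.55
tool_pos: [574.0, -262.7, 6.8]
tcp_rot: [180.0, -0.1, 1.3]
ft_force: [-0.5, 1.1, 5.6]
finger_gap: 55.5
grip_force: 43.2
```

Request:
{"op": "play_rows", "data": {
  "motion": [
    [[0, 0, -1, 0, 0, 0], [0, 0, -3, 0, 0, 0], [0, 0, -7, 0, 0, 0], [0, 0, -11, 0, 0, 0], [0, 0, -11, 0, 0, 0]]
  ]
}}

```text
time: 3.05
tool_pos: [576.8, -264.5, 123.2]
tcp_rot: [179.7, -0.6, 1.3]
ft_force: [1.4, -1.1, -1.7]
finger_gap: 55.3
grip_force: 46.3
```

Request:
{"op": "play_rows", "data": {
  "motion": [
    [[-0.2, -3, 0, 0, 0, 0], [-0.4, -7, 0, 0, 0, 0], [-0.4, -11, 0, 0, 0, 0], [-0.4, -15, 0, 0, 0, 0], [-0.4, -19, 0, 0, 0, 0]]
  ]
}}

```text
time: 3.55
tool_pos: [563.8, -71.0, 114.4]
tcp_rot: [-180.0, 0.1, 1.3]
ft_force: [0.6, -0.7, -2.3]
finger_gap: 54.9
grip_force: 46.2
```

Request:
{"op": "play_rows", "data": {
  "motion": [
    [[-0.2, -4, 0, 0, 0, 0], [-0.4, -7, 0, 0, 0, 0], [-0.4, -9, 0, 0, 0, 0], [-0.4, -9, 0, 0, 0, 0], [-0.4, -9, 0, 0, 0, 0]]
  ]
}}

```text
time: 4.05
tool_pos: [558.3, 17.5, 114.6]
tcp_rot: [180.0, 0.1, 1.3]
ft_force: [0.4, -0.3, -3.1]
finger_gap: 54.8
grip_force: 46.1
```

Request:
{"op": "play_rows", "data": {
  "motion": [
    [[0, 0, 4, 0, 0, 0], [0, 0, 8, 0, 0, 0], [0, 0, 10, 0, 0, 0], [0, 0, 10.5, 0, 0, 0], [0, 0, 10.5, 0, 0, 0]]
  ]
}}

```text
time: 4.55
tool_pos: [558.1, 16.5, 9.5]
tcp_rot: [180.0, 0.1, 1.2]
ft_force: [-0.7, -0.6, -1.9]
finger_gap: 54.9
grip_force: 46.1
```

```bash
python3 -c "
from h import *
goto(565,18,2,1.2)"
```

```text
t 4.55 pos [558.1  16.5   9.5] rot [1.80e+02 1.10e-01 1.21e+00] F [-0.7 -0.6 -1.9] gap 54.9 grip 46.1
shift cm [ 0.69 -0.14  0.75] turn [0.   0.11 0.01]
```

Request:
{"op": "play_rows", "data": {
  "motion": [
    [[0, 0, 0.3, 0, 0, 0], [0, 0, 0.5, 0, 0, 0], [0, 0, 0.6, 0, 0, 0], [0, 0, 0.7, 0, 0, 0], [0, 0, 0.7, 0, 0, 0]]
  ]
}}

```text
time: 5.05
tool_pos: [558.9, 17.4, 3.5]
tcp_rot: [180.0, -0.0, 1.3]
ft_force: [-0.5, 0.2, -2.4]
finger_gap: 55.1
grip_force: 46.1
```

Request:
{"op": "play_rows", "data": {
  "motion": [
    [[0, 0, 0.1, 0, 0, 0], [0, 0, 0.15, 0, 0, 0], [0, 0, 0.2, 0, 0, 0], [0, 0, 0.2, 0, 0, 0]]
  ]
}}

```text
time: 5.45
tool_pos: [558.9, 17.4, 1.9]
tcp_rot: [-180.0, 0.0, 1.3]
ft_force: [-3.9, 0.4, 5.3]
finger_gap: 55.4
grip_force: 47.0
```

Request:
{"op": "play_rows", "data": {
  "motion": [
    [[0, 0, 0, 0, 0, 0], [0, 0, 0, 0, 0, 0], [0, 0, 0, 0, 0, 0], [0, 0, 0, 0, 0, 0]]
  ],
  "jaw": 1
}}

```text
time: 5.85
tool_pos: [558.9, 17.4, 1.3]
tcp_rot: [180.0, -0.0, 1.3]
ft_force: [0.2, -0.4, 0.6]
finger_gap: 85.4
grip_force: 0.0
```

Request:
{"op": "play_rows", "data": {
  "motion": [
    [[0, 0, -3, 0, 0, 0], [0, 0, -7, 0, 0, 0], [0, 0, -9, 0, 0, 0], [0, 0, -9, 0, 0, -6], [0, 0, -9, 0, 0, -14]]
  ]
}}

```text
time: 6.35
tool_pos: [559.8, 17.3, 92.8]
tcp_rot: [180.0, -0.1, 15.5]
ft_force: [0.4, 0.2, 0.4]
finger_gap: 85.9
grip_force: 0.0
```

Request:
{"op": "play_rows", "data": {
  "motion": [
    [[0, 0, 0, 0, 0, -8], [0, 0, 0, 0, 0, -16], [0, 0, 0, 0, 0, -24], [0, 0, 0, 0, 0, -32], [0, 0, 0, 0, 0, -40]]
  ]
}}

```text
time: 6.85
tool_pos: [558.8, 17.4, 91.3]
tcp_rot: [180.0, -0.0, 55.6]
ft_force: [-0.2, 0.0, 0.5]
finger_gap: 85.0
grip_force: 0.0
```

Request:
{"op": "play_rows", "data": {
  "motion": [
    [[0, 0, 0, 0, 0, -8], [0, 0, 0, 0, 0, -16], [0, 0, 0, 0, 0, -24], [0, 0, 0, 0, 0, -32], [0, 0, 0, 0, 0, -36]]
  ]
}}

```text
time: 7.35
tool_pos: [558.8, 17.3, 91.2]
tcp_rot: [180.0, 0.0, 91.6]
ft_force: [-0.2, -0.7, 0.3]
finger_gap: 85.5
grip_force: 0.0
```

```bash
python3 - <<'E'
from h import *
goto(558.9,0.4,50,91.2)
s=snap('side','side2'); p=proj(s,[558,17,26]);u,v=p.astype(int);print(p)
c=s['pixels'][v-60:v+60,u-80:u+80][:,:,::-1]
cv2.imwrite('pics/s2.png',cv2.resize(c,None,fx=5,fy=5,interpolation=2)[:600,:800])
E
```

```text
t 7.35 pos [558.8  17.3  91.2] rot [180.     0.    91.58] F [-0.2 -0.7  0.3] gap 85.5 grip 0.0
shift cm [-1.69 -0.04  4.12] turn [0.   0.   0.38]
[221.47353867 184.68770057]
```

View pics/s2.png

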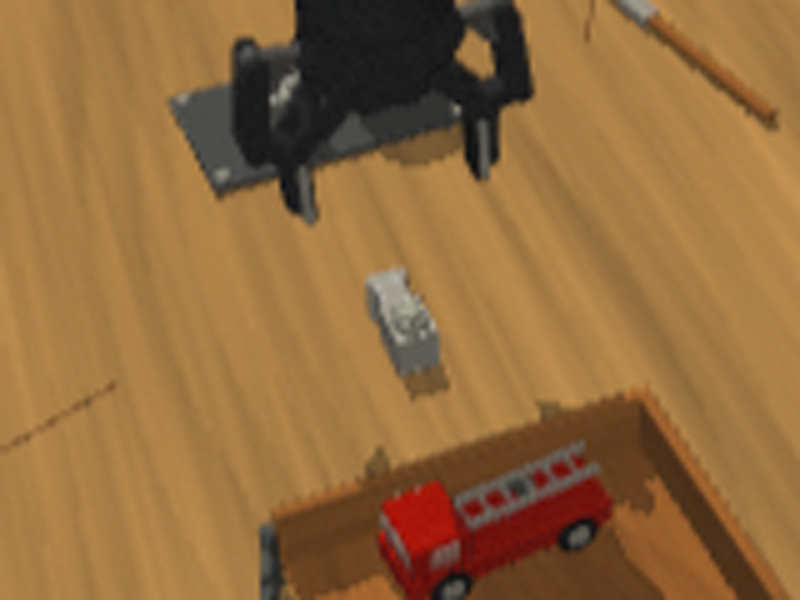

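The block stands free at crop (403,320), nose to +y, hub at the near end. Regripping it across the tail sides.

Request:
{"op": "play_rows", "data": {
  "motion": [
    [[-1.7, 0, 2, 0, 0, 0.3], [-1.7, 0, 5, 0, 0, 0.3], [-1.7, 0, 7.5, 0, 0, 0.3], [-1.7, 0, 8.7, 0, 0, 0.3], [-1.7, 0, 8.7, 0, 0, 0.3]]
  ]
}}

```text
time: 7.9
tool_pos: [557.3, 0.6, 2.2]
tcp_rot: [-179.8, -0.0, 90.9]
ft_force: [-0.7, -0.5, 0.1]
finger_gap: 85.2
grip_force: 0.0
```

Request:
{"op": "play_rows", "data": {
  "motion": [
    [[0, 0, 0, 0, 0, 0], [0, 0, 0, 0, 0, 0], [0, 0, 0, 0, 0, 0], [0, 0, 0, 0, 0, 0], [0, 0, 0, 0, 0, 0]]
  ],
  "jaw": 0.1,
  "squeeze": 50
}}

```text
time: 8.4
tool_pos: [559.9, 0.3, 5.5]
tcp_rot: [179.9, 0.0, 91.0]
ft_force: [-2.8, -0.4, 7.4]
finger_gap: 23.3
grip_force: 49.3
```

Request:
{"op": "play_rows", "data": {
  "motion": [
    [[0, 0, 0, 0, 0, 0], [0, 0, 0, 0, 0, 0], [0, 0, 0, 0, 0, 0]]
  ]
}}

```text
time: 8.7
tool_pos: [559.9, 0.3, 5.5]
tcp_rot: [179.9, 0.0, 91.0]
ft_force: [-2.3, 1.2, 5.7]
finger_gap: 23.2
grip_force: 49.3
```

Request:
{"op": "play_rows", "data": {
  "motion": [
    [[0, 0, -1, 0, 0, 0], [0, 0, -3, 0, 0, 8], [0, 0, -5, 0, 0, 16], [0, 0, -7, 0, 0, 24], [0, 0, -8, 0, 0, 32]]
  ]
}}

```text
time: 9.2
tool_pos: [560.1, 0.3, 86.8]
tcp_rot: [179.9, -0.1, 58.6]
ft_force: [-0.1, 0.0, -2.1]
finger_gap: 23.2
grip_force: 49.4
```

Request:
{"op": "play_rows", "data": {
  "motion": [
    [[0, 0, 0, 0, 0, 4], [0, 0, 0, 0, 0, 8], [0, 0, 0, 0, 0, 11], [0, 0, 0, 0, 0, 11]]
  ]
}}

```text
time: 9.6
tool_pos: [558.9, 0.4, 84.6]
tcp_rot: [-180.0, 0.0, 47.9]
ft_force: [0.5, 0.1, -1.9]
finger_gap: 23.2
grip_force: 49.3
```

Request:
{"op": "play_rows", "data": {
  "motion": [
    [[1.2, -2.8, 0, 0, 0, 0], [2.4, -5.6, 0, 0, 0, 0], [3.6, -8.4, 0, 0, 0, 0], [4.8, -11.2, 0, 0, 0, 0], [4.8, -11.2, 0, 0, 0, 0]]
  ]
}}

```text
time: 10.1
tool_pos: [506.3, 113.8, 84.2]
tcp_rot: [-179.9, 0.0, 48.2]
ft_force: [0.2, -0.6, -2.9]
finger_gap: 23.1
grip_force: 49.7
```

Request:
{"op": "play_rows", "data": {
  "motion": [
    [[1.2, -2.8, 0, 0, 0, 8], [2.4, -5.6, 0, 0, 0, 16], [3.6, -8.4, 0, 0, 0, 24], [4.8, -11.2, 0, 0, 0, 32], [4.8, -11.2, 0, 0, 0, 40]]
  ]
}}

```text
time: 10.6
tool_pos: [455.8, 224.0, 84.4]
tcp_rot: [-179.9, 0.0, 7.9]
ft_force: [0.1, -0.4, -1.8]
finger_gap: 23.4
grip_force: 50.0
```

```bash
python3 -c "
from h import *
goto(456.8,221.6,30,5)"
```

```text
t 10.6 pos [455.8 224.   84.4] rot [-1.7994e+02  3.0000e-02  7.8700e+00] F [ 0.1 -0.4 -1.8] gap 23.4 grip 50.0
shift cm [0.07 0.26 5.44] turn [-0.06  0.03  2.87]
```

Request:
{"op": "play_rows", "data": {
  "motion": [
    [[0.1, 0.2, 2, 0, 0, 2.9], [0.1, 0.2, 4, 0, 0, 2.9], [0.1, 0.2, 6, 0, 0, 2.9], [0.1, 0.2, 6.6, 0, 0, 2.9], [0.1, 0.2, 6.6, 0, 0, 2.9]]
  ]
}}

```text
time: 11.1
tool_pos: [457.5, 219.1, 17.4]
tcp_rot: [180.0, 0.1, 5.1]
ft_force: [0.0, -0.1, -3.1]
finger_gap: 22.9
grip_force: 49.8
```

```bash
python3 - <<'E'
from h import *
goto(456.8,221.6,13,5)
C=np.zeros((600,800,3),np.uint8)
for k,n in enumerate(('side','top')):
    s=snap(n,n+'3'); p=proj(s,[520,225,20]);u,v=p.astype(int);print(n,u,v)
    c=s['pixels'][max(0,v-37):v+38,u-33:u+34][:,:,::-1]
    C[:600,k*400:k*400+400]=cv2.resize(c,(400,600) if 0 else None,fx=5.97,fy=8*75/75/1.0,interpolation=2)[:600,:400] if 0 else cv2.copyMakeBorder(cv2.resize(c,(400,448),interpolation=2),0,152,0,0,0)
cv2.imwrite('pics/s3.png',C)
E
```

```text
t 11.1 pos [457.5 219.1  17.4] rot [1.7996e+02 1.4000e-01 5.1000e+00] F [ 0.  -0.1 -3.1] gap 22.9 grip 49.8
shift cm [-0.05 -0.25  0.44] turn [0.04 0.14 0.1 ]
side 190 146
top 128 232
```

View pics/s3.png

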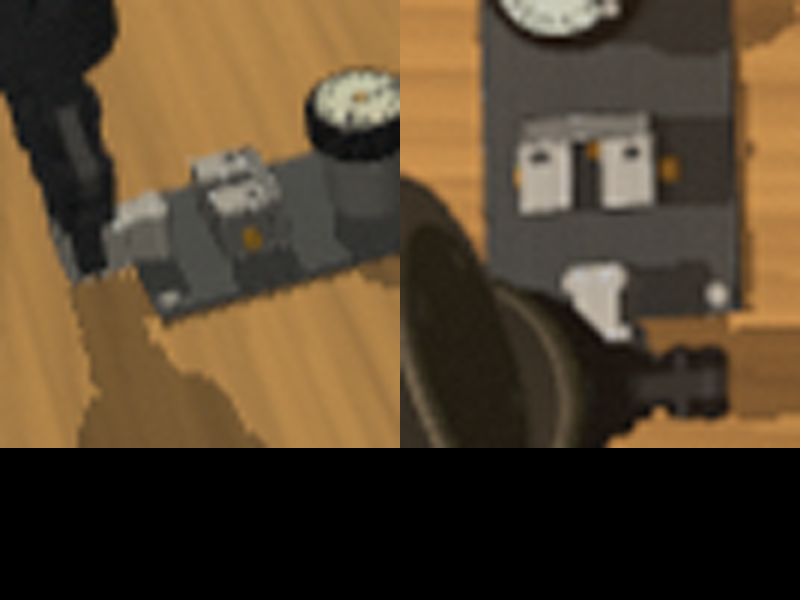

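The nose is visible before the mouth, at crop (595,285) in the top view and (140,230) in the side view. The clip slit is at (586,165) in the top view. Both tops lie at z ≈ 38 mm, so I'll measure their offset in the same frame.

```bash
python3 - <<'E'
from h import *
s=dict(np.load('pics/top3.npz'));im=cv2.resize(s['pixels'],None,fx=4,fy=4,interpolation=cv2.INTER_CUBIC);h=cv2.cvtColor(im,cv2.COLOR_RGB2HSV)
m=((h[...,2]>125)&(h[...,1]<60)).astype(np.uint8)
m[:205*4]=0;m[260*4:]=0;m[:,:105*4]=0;m[:,142*4:]=0
cs,_=cv2.findContours(m,0,2)
for c in cs:
    if cv2.contourArea(c)<400: continue
    P=np.array([onz(s,(u+.5)/4-.5,(v+.5)/4-.5,38)[:2] for u,v in c[:,0]],np.float32)
    print(np.round(cv2.minAreaRect(P),2) if 0 else cv2.minAreaRect(P),P.min(0),P.max(0))
    if P[:,0].mean()<515:
        for x in np.arange(P[:,0].max()-22,P[:,0].max(),3):
            q=P[abs(P[:,0]-x)<1.5,1]; print(x.round(1),q.min().round(1),q.max().round(1))
E
```

```text
((490.1575012207031, 221.9979248046875), (28.892576217651367, 23.612632751464844), 7.5294365882873535) [476.59528 208.67206] [504.82254 234.82178]
482.8 211.1 213.5Traceback (most recent call last):
  File "<stdin>", line 12, in <module>
    return umr_minimum(a, axis, None, out, keepdims, initial, where)
ValueError: zero-size array to reduction operation minimum which has no identity
```

```bash
python3 - <<'E'
from h import *
s=dict(np.load('pics/top3.npz'));im=cv2.resize(s['pixels'],None,fx=4,fy=4,interpolation=cv2.INTER_CUBIC);h=cv2.cvtColor(im,cv2.COLOR_RGB2HSV)
m=((h[...,2]>125)&(h[...,1]<60)).astype(np.uint8)
m[:205*4]=0;m[260*4:]=0;m[:,:105*4]=0;m[:,142*4:]=0
v,u=np.nonzero(m)
P=np.array([onz(s,(a+.5)/4-.5,(b+.5)/4-.5,38)[:2] for a,b in zip(u,v)])
for x in np.r_[484:506:2,526:556:3]:
    q=P[abs(P[:,0]-x)<1,1]
    if len(q): q=np.sort(q);g=np.diff(q);k=g.argmax();print(x,q[0].round(1),q[-1].round(1),'mid',((q[0]+q[-1])/2).round(1),'gap',(q[k]).round(1),q[k+1].round(1))
E
```

```text
484 212.9 224.9 mid 218.9 gap 224.4 224.9
486 213.6 226.7 mid 220.2 gap 226.2 226.7
488 213.7 229.1 mid 221.4 gap 228.6 229.1
490 213.8 230.4 mid 222.1 gap 229.8 230.4
492 213.9 230.5 mid 222.2 gap 225.9 226.5
494 213.5 233.5 mid 223.5 gap 232.9 233.5
496 212.5 234.7 mid 223.6 gap 234.1 234.7
498 211.4 234.8 mid 223.1 gap 211.4 211.9
500 211.5 234.3 mid 222.9 gap 221.8 222.3
502 211.6 233.8 mid 222.7 gap 211.6 212.2
504 212.8 230.5 mid 221.7 gap 229.9 230.5
526 214.6 253.0 mid 233.8 gap 218.6 235.2
529 203.3 252.5 mid 227.9 gap 221.1 234.2
532 202.8 253.3 mid 228.1 gap 221.2 234.3
535 203.0 252.2 mid 227.6 gap 221.4 234.5
538 203.2 251.9 mid 227.5 gap 221.6 234.7
541 203.3 253.2 mid 228.3 gap 221.7 234.8
544 204.0 254.6 mid 229.3 gap 223.0 235.0
547 204.2 254.7 mid 229.4 gap 222.0 235.2
550 204.4 253.7 mid 229.0 gap 222.2 235.9
553 204.5 246.4 mid 225.4 gap 222.9 230.4
```

Request:
{"op": "play_rows", "data": {
  "motion": [
    [[0, -0.22, 0.2, 0, 0, 0], [0, -0.22, 0.3, 0, 0, 0], [0, -0.22, 0.4, 0, 0, 0], [0, -0.22, 0.4, 0, 0, 0], [0, -0.22, 0.4, 0, 0, 0]]
  ]
}}

```text
time: 11.7
tool_pos: [458.1, 222.0, 14.4]
tcp_rot: [-180.0, -0.0, 5.1]
ft_force: [-0.1, -0.1, -3.1]
finger_gap: 23.1
grip_force: 49.8
```

```bash
python3 -c "
from h import *
goto(477,223.2,12.3,5)"
```

```text
t 11.7 pos [458.1 222.   14.4] rot [-180.     -0.      5.08] F [-0.1 -0.1 -3.1] gap 23.1 grip 49.8
shift cm [1.89 0.05 0.21] turn [-0.   -0.    0.08]
```

Request:
{"op": "play_rows", "data": {
  "motion": [
    [[0.5, 0, 0.1, 0, 0, 0], [1.0, 0, 0.2, 0, 0, 0], [1.5, 0, 0.2, 0, 0, 0], [2.0, 0, 0.2, 0, 0, 0], [2.0, 0, 0.2, 0, 0, 0]]
  ]
}}

```text
time: 12.2
tool_pos: [479.0, 223.8, 12.5]
tcp_rot: [-180.0, -0.0, 5.1]
ft_force: [0.5, -0.7, -2.7]
finger_gap: 22.9
grip_force: 49.8
```

Request:
{"op": "play_rows", "data": {
  "motion": [
    [[0.2, 0, 0, 0, 0, 0], [0.4, 0, 0, 0, 0, 0], [0.6, 0, 0, 0, 0, 0], [0.8, 0, 0, 0, 0, 0], [0.8, 0, 0, 0, 0, 0]]
  ]
}}

```text
time: 12.7
tool_pos: [486.3, 224.5, 12.4]
tcp_rot: [-180.0, -0.0, 5.1]
ft_force: [-1.0, -0.6, -2.5]
finger_gap: 23.3
grip_force: 49.8
```

Request:
{"op": "play_rows", "data": {
  "motion": [
    [[0.1, 0, 0, 0, 0, 0], [0.3, 0, 0, 0, 0, 0], [0.5, 0, 0, 0, 0, 0], [0.6, 0, 0, 0, 0, 0], [0.6, 0, 0, 0, 0, 0]]
  ]
}}

```text
time: 13.2
tool_pos: [492.1, 225.1, 12.3]
tcp_rot: [-180.0, 0.0, 5.1]
ft_force: [0.1, 1.5, -2.0]
finger_gap: 23.1
grip_force: 50.0
```

Request:
{"op": "play_rows", "data": {
  "motion": [
    [[0.1, 0, 0, 0, 0, 0], [0.2, 0, 0, 0, 0, 0], [0.3, 0, 0, 0, 0, 0], [0.4, 0, 0, 0, 0, 0], [0.4, 0, 0, 0, 0, 0]]
  ]
}}

```text
time: 13.7
tool_pos: [494.3, 225.1, 11.6]
tcp_rot: [180.0, 0.2, 5.1]
ft_force: [-5.2, -0.9, 0.0]
finger_gap: 22.8
grip_force: 50.3
```

Request:
{"op": "play_rows", "data": {
  "motion": [
    [[0.1, 0, 0, 0, 0, 0], [0.2, 0, 0, 0, 0, 0], [0.3, 0, 0, 0, 0, 0], [0.4, 0, 0, 0, 0, 0], [0.4, 0, 0, 0, 0, 0]]
  ]
}}

```text
time: 14.2
tool_pos: [500.4, 225.7, 12.3]
tcp_rot: [180.0, -0.0, 5.1]
ft_force: [-1.1, 0.1, -2.9]
finger_gap: 23.0
grip_force: 49.9
```

Request:
{"op": "play_rows", "data": {
  "motion": [
    [[0.1, 0, 0, 0, 0, 0], [0.2, 0, 0, 0, 0, 0], [0.3, 0, 0, 0, 0, 0], [0.4, 0, 0, 0, 0, 0], [0.4, 0, 0, 0, 0, 0]]
  ]
}}

```text
time: 14.7
tool_pos: [505.0, 226.2, 12.7]
tcp_rot: [-180.0, -0.1, 5.1]
ft_force: [4.8, 1.1, -5.7]
finger_gap: 22.9
grip_force: 49.4
```

Request:
{"op": "play_rows", "data": {
  "motion": [
    [[0.1, 0, 0, 0, 0, 0], [0.2, 0, 0, 0, 0, 0], [0.2, 0, 0, 0, 0, 0]]
  ]
}}

```text
time: 15.0
tool_pos: [506.4, 226.3, 12.6]
tcp_rot: [-180.0, -0.0, 5.1]
ft_force: [3.2, -0.6, -2.8]
finger_gap: 23.0
grip_force: 49.6
```

Request:
{"op": "play_rows", "data": {
  "motion": [
    [[0.1, 0, 0, 0, 0, 0], [0.2, 0, 0, 0, 0, 0], [0.2, 0, 0, 0, 0, 0]]
  ]
}}

```text
time: 15.3
tool_pos: [506.5, 226.4, 12.1]
tcp_rot: [180.0, 0.2, 5.1]
ft_force: [-6.5, -1.6, 4.8]
finger_gap: 23.3
grip_force: 50.2
```

Request:
{"op": "play_rows", "data": {
  "motion": [
    [[0, 0, 0.05, 0, 0, 0], [0, 0, 0.05, 0, 0, 0], [0, 0, 0, 0, 0, 0], [0, 0, 0, 0, 0, 0], [0, 0, 0, 0, 0, 0]]
  ],
  "jaw": 1
}}

```text
time: 15.8
tool_pos: [508.1, 226.5, 12.4]
tcp_rot: [-180.0, -0.0, 5.1]
ft_force: [-1.1, 0.3, -0.0]
finger_gap: 85.1
grip_force: 0.0
```

Request:
{"op": "play_rows", "data": {
  "motion": [
    [[0, 0, -2, 0, 0, 0], [0, 0, -5, 0, 0, 0], [0, 0, -9, 0, 0, 0], [0, 0, -12, 0, 0, 0], [0, 0, -12, 0, 0, 0]]
  ]
}}

```text
time: 16.3
tool_pos: [511.4, 227.6, 138.3]
tcp_rot: [-179.9, -0.5, 5.1]
ft_force: [0.3, 0.6, -0.1]
finger_gap: 85.6
grip_force: 0.0
```

Request:
{"op": "play_rows", "data": {
  "motion": [
    [[-4, 0, 0, 0, 0, 0], [-8, 0, 0, 0, 0, 0], [-8, 0, 0, 0, 0, 0]]
  ]
}}

```text
time: 16.6
tool_pos: [422.5, 218.3, 129.1]
tcp_rot: [179.9, 0.4, 5.1]
ft_force: [-0.1, 0.4, -0.5]
finger_gap: 85.5
grip_force: 0.0
```

```bash
python3 - <<'E'
from h import *
goto(614,235,150,5)
C=np.zeros((600,800,3),np.uint8)
for k,n in enumerate(('side','top')):
    s=snap(n,n+'4'); p=proj(s,[575,232,50]);u,v=p.astype(int);print(n,u,v)
    c=s['pixels'][v-38:v+38,u-33:u+34][:,:,::-1]
    C[:454,k*400:k*400+400]=cv2.resize(c,(400,454),interpolation=cv2.INTER_CUBIC)
cv2.imwrite('pics/s4.png',C)
E
```

```text
t 16.6 pos [422.5 218.3 129.1] rot [179.92   0.4    5.13] F [-0.1  0.4 -0.5] gap 85.5 grip 0.0
shift cm [19.21  0.05 -2.22] turn [0.09 0.4  0.13]
side 206 133
top 123 207
```

View pics/s4.png

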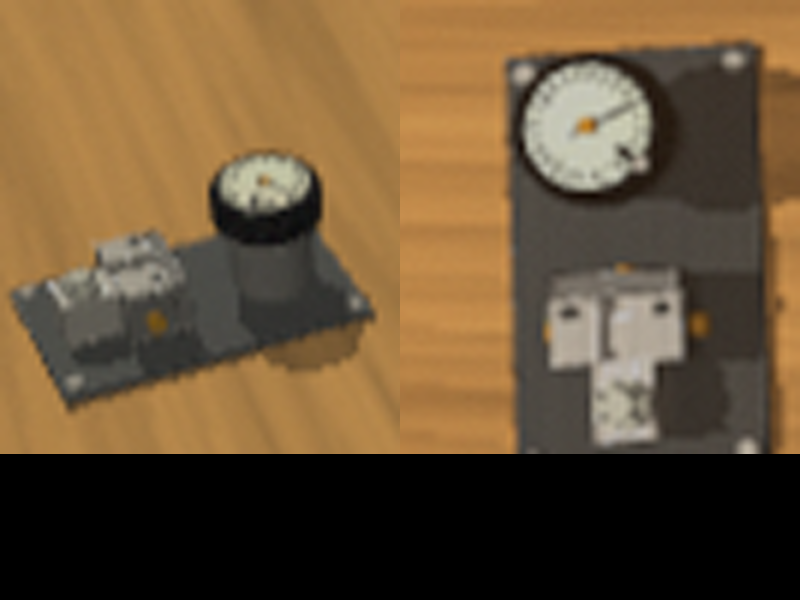

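The block is fully in the clip with its tail and hub sticking out. The needle tip is at crop (636,103) and the zero bar and lug at (628,153)/(640,163), about 60° clockwise of the needle. Measuring both angles now.

```bash
python3 - <<'E'
from h import *
for f in('top0','top4'):
    s=dict(np.load(f'pics/{f}.npz'));im=cv2.resize(s['pixels'],None,fx=4,fy=4,interpolation=cv2.INTER_CUBIC);h=cv2.cvtColor(im,cv2.COLOR_RGB2HSV)
    Y,X=np.mgrid[:im.shape[0],:im.shape[1]];U=(X+.5)/4-.5;V=(Y+.5)/4-.5
    H=np.array([[onz(s,u,v,64)[:2] for u in np.arange(105,145,.25)] for v in np.arange(170,210,.25)])
    g=cv2.remap(h[...,2],((np.arange(105,145,.25)+.5)*4-.5).astype(np.float32)[None].repeat(160,0),((np.arange(170,210,.25)+.5)*4-.5).astype(np.float32)[:,None].repeat(160,1),1).astype(float)
    sat=cv2.remap(h[...,1],((np.arange(105,145,.25)+.5)*4-.5).astype(np.float32)[None].repeat(160,0),((np.arange(170,210,.25)+.5)*4-.5).astype(np.float32)[:,None].repeat(160,1),1)
    m=((g>140)&(sat<80)).astype(np.uint8);cs,_=cv2.findContours(m,0,2);c=max(cs,key=cv2.contourArea)
    P=np.array([H[b,a] for a,b in c[:,0]],np.float32);
    ctr=np.median([cv2.fitEllipse(P)[0]],0);print(f,'ctr',ctr,cv2.fitEllipse(P)[1])
    o=(sat>140)&(g>110);hub=H[o&(np.hypot(*(H-ctr).transpose(2,0,1))<8)].mean(0);print('hub',hub)
    D=H-ctr;rr=np.hypot(D[...,0],D[...,1]);an=np.degrees(np.arctan2(D[...,1],D[...,0]))
    for nm,lo,hi in(('needle',9,16),('bar',17,22),('lug',23,27.5)):
        p=[];A=np.arange(-180,180,3)
        for a in A:
            k=(rr>lo)&(rr<hi)&(abs((an-a+180)%360-180)<2.5);p.append(g[k].mean())
        p=np.array(p);q=-p if nm!='lug' else p
        w=np.argsort(q)[-6:];print(nm,[(int(A[i]),int(p[i])) for i in w])
E
```

```text
top0 ctr [613.99755859 236.20178223] (43.78394317626953, 45.73527526855469)
hub [614.57104179 235.69733197]
needle [(12, 151), (-120, 151), (0, 148), (9, 141), (3, 139), (6, 137)]
bar [(9, 115), (3, 108), (6, 101), (-126, 95), (-120, 88), (-123, 78)]
lug [(-114, 92), (-129, 104), (-117, 120), (-126, 131), (-120, 147), (-123, 151)]
top4 ctr [613.92736816 235.56286621] (45.330928802490234, 47.05144500732422)
hub [614.53464862 235.80241517]
needle [(-126, 155), (-123, 152), (-66, 149), (-57, 145), (-63, 139), (-60, 137)]
bar [(-132, 149), (-117, 142), (-129, 129), (-120, 112), (-126, 101), (-123, 92)]
lug [(36, 94), (-117, 112), (-129, 115), (-126, 141), (-120, 145), (-123, 156)]
```

Request:
{"op": "play_rows", "data": {
  "motion": [
    [[4, 0, 0, 0, 0, -3], [8, 0, 0, 0, 0, -6], [12, 0, 0, 0, 0, -10], [16, 0, 0, 0, 0, -10], [18.9, 0, 0, 0, 0, -10]]
  ]
}}

```text
time: 17.2
tool_pos: [620.0, 235.9, 131.8]
tcp_rot: [180.0, -0.1, 15.0]
ft_force: [-0.2, -0.1, 1.0]
finger_gap: 85.4
grip_force: 0.0
```

Request:
{"op": "play_rows", "data": {
  "motion": [
    [[0, 0, 0, 0, 0, 0], [0, 0, 0, 0, 0, 0], [0, 0, 0, 0, 0, 0]]
  ]
}}

```text
time: 17.5
tool_pos: [616.2, 236.0, 131.9]
tcp_rot: [-180.0, 0.0, 15.1]
ft_force: [-0.1, 0.2, -0.4]
finger_gap: 85.3
grip_force: 0.0
```

```bash
python3 -c "
from h import *
goto(614.3,235.8,40,15)"
```

```text
t 17.5 pos [616.2 236.  131.9] rot [-1.7999e+02  4.0000e-02  1.5070e+01] F [-0.1  0.2 -0.4] gap 85.3 grip 0.0
shift cm [-0.18 -0.03  9.19] turn [-0.01  0.04  0.07]
```

Request:
{"op": "play_rows", "data": {
  "motion": [
    [[-0.18, 0, 3, 0, 0, 0], [-0.18, 0, 6, 0, 0, 0], [-0.18, 0, 8, 0, 0, 0], [-0.18, 0, 9, 0, 0, 0], [-0.18, 0, 9, 0, 0, 0]]
  ]
}}

```text
time: 18.0
tool_pos: [613.2, 235.4, 41.0]
tcp_rot: [180.0, 0.2, 15.1]
ft_force: [-0.4, 0.4, 0.3]
finger_gap: 85.3
grip_force: 0.0
```

Request:
{"op": "play_rows", "data": {
  "motion": [
    [[0, 0, 0, 0, 0, 0], [0, 0, 0, 0, 0, 0], [0, 0, 0, 0, 0, 0], [0, 0, 0, 0, 0, 0], [0, 0, 0, 0, 0, 0]]
  ],
  "jaw": 0.4,
  "squeeze": 30
}}

```text
time: 18.5
tool_pos: [615.8, 237.5, 45.1]
tcp_rot: [-179.9, -0.2, 15.1]
ft_force: [-5.0, 5.0, 5.8]
finger_gap: 54.4
grip_force: 32.5
```

Request:
{"op": "play_rows", "data": {
  "motion": [
    [[0, 0, 0, 0, 0, -5], [0, 0, 0, 0, 0, -12], [0, 0, 0, 0, 0, -20], [0, 0, 0, 0, 0, -28], [0, 0, 0, 0, 0, -34]]
  ]
}}

```text
time: 19.0
tool_pos: [615.0, 238.6, 45.1]
tcp_rot: [-179.9, -0.2, 49.4]
ft_force: [-7.2, 9.0, 8.3]
finger_gap: 54.9
grip_force: 32.8
```

Request:
{"op": "play_rows", "data": {
  "motion": [
    [[0, 0, 0, 0, 0, -8], [0, 0, 0, 0, 0, -16], [0, 0, 0, 0, 0, -22], [0, 0, 0, 0, 0, -26], [0, 0, 0, 0, 0, -26]]
  ]
}}

```text
time: 19.5
tool_pos: [614.1, 239.1, 45.1]
tcp_rot: [-179.9, -0.2, 75.3]
ft_force: [-9.9, 10.6, 10.7]
finger_gap: 55.0
grip_force: 33.0
```

```bash
python3 - <<'E'
from h import *
goto(614.3,235.8,40,75)
s=snap('side','side5'); p=proj(s,[614,236,60]);u,v=p.astype(int)
cv2.imwrite('pics/s5.png',cv2.resize(s['pixels'][v-30:v+30,u-40:u+40][:,:,::-1],None,fx=7,fy=7,interpolation=2))
E
```

```text
t 19.5 pos [614.1 239.1  45.1] rot [-179.92   -0.25   75.3 ] F [-9.9 10.6 10.7] gap 55.0 grip 33.0
shift cm [-0.31  0.1   0.51] turn [-0.08 -0.25  0.3 ]
```

View pics/s5.png

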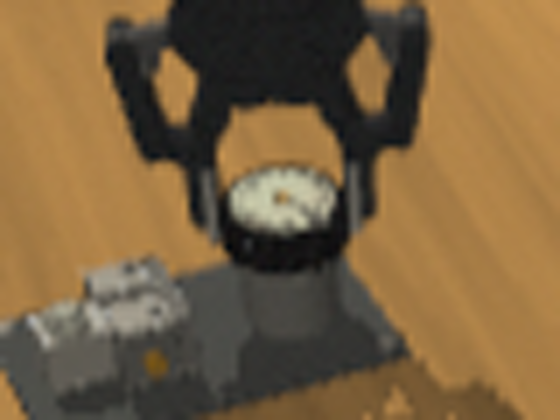

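The bezel turned with the gripper and the lug now looks to be near (325,215). Releasing and backing off to check.

Request:
{"op": "play_rows", "data": {
  "motion": [
    [[0, 0, 0, 0, 0, 0], [0, 0, 0, 0, 0, 0], [0, 0, 0, 0, 0, 0], [0, 0, 0, 0, 0, 0]]
  ],
  "jaw": 1
}}

```text
time: 19.95
tool_pos: [615.1, 235.3, 42.6]
tcp_rot: [180.0, -0.0, 75.1]
ft_force: [0.6, -0.3, 0.8]
finger_gap: 85.2
grip_force: 0.0
```

Request:
{"op": "play_rows", "data": {
  "motion": [
    [[0, 0, -2, 0, 0, 0], [0, 0, -5, 0, 0, 0], [0, 0, -8, 0, 0, 0], [0, 0, -9, 0, 0, 0], [0, 0, -9, 0, 0, 0]]
  ]
}}

```text
time: 20.45
tool_pos: [616.4, 235.8, 134.7]
tcp_rot: [179.8, -0.1, 75.1]
ft_force: [0.0, -0.6, 0.0]
finger_gap: 85.8
grip_force: 0.0
```

Request:
{"op": "play_rows", "data": {
  "motion": [
    [[0, -4, 0, 0, 0, 0], [0, -8, 0, 0, 0, 0], [0, -12, 0, 0, 0, 0], [0, -15, 0, 0, 0, 0], [0, -15, 0, 0, 0, 0]]
  ]
}}

```text
time: 20.95
tool_pos: [465.2, 274.5, 129.4]
tcp_rot: [-179.7, 0.2, 75.2]
ft_force: [0.9, -0.3, -0.2]
finger_gap: 85.7
grip_force: 0.0
```

```bash
python3 - <<'E'
from h import *
goto(614.3,235.8,130,75)
C=np.zeros((600,800,3),np.uint8)
s=snap('top','top6');p=proj(s,[614,236,64]);u,v=p.astype(int)
C[:400,:400]=cv2.resize(s['pixels'][v-17:v+17,u-17:u+17][:,:,::-1],(400,400),interpolation=2)
p=proj(s,[540,230,38]);u,v=p.astype(int)
C[:400,400:]=cv2.resize(s['pixels'][v-25:v+25,u-25:u+25][:,:,::-1],(400,400),interpolation=2)
cv2.imwrite('pics/s6.png',C)
E
```

```text
t 20.95 pos [465.2 274.5 129.4] rot [-1.7974e+02  1.6000e-01  7.5200e+01] F [ 0.9 -0.3 -0.2] gap 85.7 grip 0.0
shift cm [ 0.06 15.4  -0.13] turn [-0.26  0.16  0.2 ]
```

View pics/s6.png

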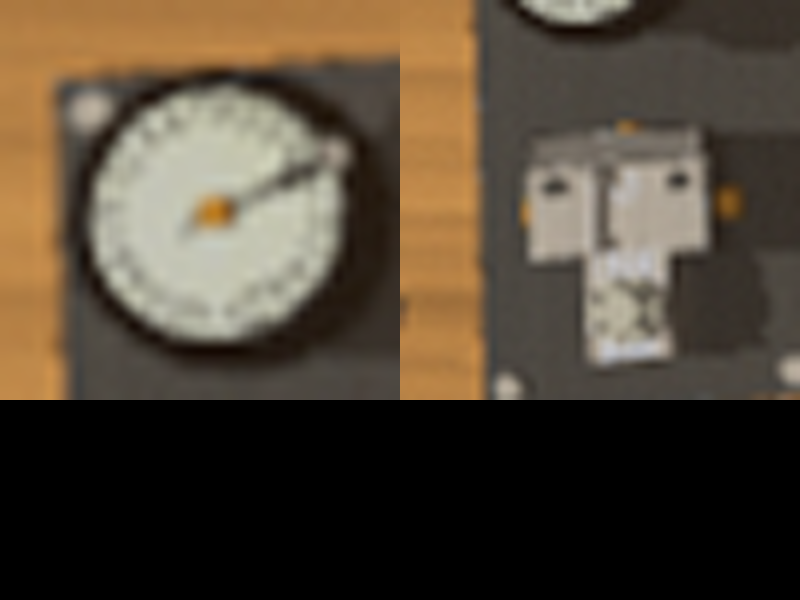

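The needle runs from (213,212) straight into the zero bar and lug at (290,178)–(335,152), and the block is still seated. One check of the residual angle.

```bash
python3 - <<'E'
from h import *
def prof(f,rng):
    s=dict(np.load(f'pics/{f}.npz'));g=s['pixels'].min(2).astype(np.float32)
    c=np.array([614.5,235.75]);o=[]
    for lo,hi in rng:
        A=np.arange(-150,-20,1.)
        q=[np.mean([cv2.getRectSubPix(g,(1,1),tuple(map(float,proj(s,[c[0]+r_*np.cos(a),c[1]+r_*np.sin(a),64]))))[0,0] for r_ in np.arange(lo,hi,.5)]) for a in np.radians(A)]
        q=np.array(q);q=np.median(q)-q if hi<23 else q-np.median(q)
        k=q.argmax();w=abs(A-A[k])<12;ww=np.clip(q[w],0,None);o.append(((A[w]*ww).sum()/ww.sum()).round(1))
    return o
R=[(6,14),(17,21),(23.5,27)]
print(prof('top4',R[1:]),'before: bar, lug'); 
print(prof('top6',R),'now: needle, bar+needle, lug')
E
```

```text
[np.float64(-124.8), np.float64(-123.9)] before: bar, lug
[np.float64(-63.2), np.float64(-63.0), np.float64(-62.0)] now: needle, bar+needle, lug
```

```bash
python3 -c "
from h import *
print(job.hand_in())"
```

```text
the job is handed in; nothing more can be done
None
```

I handed the job in: the setting block is pushed fully into the clip, and the bezel's zero mark sits about 1° from the needle (roughly 6° allowed). It took about 21 s, and the hand-in returned no verdict.

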